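Vent the drying cabinet: set its door stay on the third hole

ROBOT

A 6-joint arm with a two-finger parallel gripper is mounted at the origin on the work surface. World frame = base frame: x ahead of the robot, y to its left, z up, the work surface at z = 0. Lengths are in mm, angles in rad, forces in N, time in s.
With the tool pointing down it reaches from about 275 to 825 mm from the base axis. Payload 5.2 kg.
Tool frame: the origin (TCP) lies at the very end of the fingers, on their centre line; the grasp point (between the pads) lies 19 mm behind it; z points along the fingers, y is the line along which they close (so a half turn about z gives the same grasp; the last joint's range is limited). The gripper opens to 93 mm and grips with 3 to 60 N. Pads are 15 mm wide; open, the fingers measure 128 mm over their backs; the gripper's body (75 mm by 188 mm) begins 65 mm behind the grasp point.
Start: joints at [0.926, 0.259, 1.535, -0, 1.348, -0.203], TCP at [235.142, 497.206, 218.653] pointing down, gripper open.
Joint ranges: [-3.14, 3.14], [-0.91, 2.08], [0.19, 2.58], [-1.22, 4.36], [0.22, 2.71], [-3.12, 3.12]. Speed limits (rad/s): [2.57, 2.57, 3.14, 3.14, 3.14, 3.14].

INTERFACE

Orientations are given as [roll, pitch, yaw] about the fixed x, y, z axes, in that order (R = Rz(yaw) Ry(pitch) Rx(roll)).
In Python, from bench import robot gives the robot as it stands. The module is installed in compiled form; this text tells all that it offers. Calls block until the motion is done:
- robot.move_ptp(position, orientation): joint-space move of the TCP to a pose.
- robot.move_linear(position, ori=None, speed=150, f_stop=None): straight line of the TCP; ori=None keeps the orientation; speed is the mean speed in mm/s. With f_stop (N) it stops when the force on the tool has changed by that much, and returns True; else False.
- robot.move_j(angles): joint-space move.
- robot.move_gripper(opening): opening from 0.0 (shut) to 1.0 (fully open); the grip force is fixed at half the most; returns when the fingers have stopped.
- robot.sleep(seconds).
- robot.inverse_kinematics(position, orientation): joint angles nearest the present ones, or None.
- robot.get_image(name): name is "scene" or "side" or "wrist"; returns a dict with "img" (384x512x3 uint8, blue, green, red), "fovy" (degrees; the focal length in pixels is half the picture's height over the tangent of half this angle, whatever the lens; pixels are square), "cx", "cy" (the principal point, pixels), "eye" and "orientation" of the camera in the world. Camera axes: x right, y down, z forward; pixel columns grow to the right and rows downward; lengths in mm; the calibration is good to about 2 mm. A picture is of the moment at which its call begins. There is no depth.
A pose or a line that the arm cannot do raises robot.MotionError and nothing moves.
- robot.hand_in(): hands the job in; it is judged then, once.
Readings, each from a call of its own:
- robot.current_t(): time.
- robot.current_qpos(): joint angles.
- robot.current_joint_vel(): joint speeds.
- robot.current_joint_efforts(): joint torques, N m.
- robot.current_tcp_pos(): TCP position.
- robot.current_eef_rot(): TCP orientation.
- robot.current_contact_force(): force on the tool from outside, world axes, zero at the start.
- robot.current_ft_torque(): the same for the moment, N m.
- robot.current_gripper_width(): opening from 0.0 (shut) to 1.0 (fully open).
- robot.current_finger_force(): force on a finger pad.
Only numpy, scipy, OpenCV 4.12 (cv2) and the standard library are available. Lean on these libraries where they do the work, as an engineer would, in place of code of your own. Each camera call takes 0.05 s, during which the arm holds its last target. There are 200 camera calls.

TASK

Vent the bench-top drying cabinet. First stand the amber jar elsewhere on the bench, clear of the whole swing of the cabinet door; then lift the door stay by its upright knob, bring the door with it, and drop the stay's third hole (counted from its pivot on the door) fully down over the peg on the roof, so that the door is held open. Do not tip the jar, disturb the other things or knock the shelf above the cabinet, and let go at the end.

Things in the scene. Friction and masses are not known exactly. Their poses are not given: they have to be found in the camera images.
- cabinet: Blue-grey steel drying cabinet, fixed, roof 200 above the bench. Origin on the bench under the door's hinge line; x points into the cabinet, y to its left, z up. Body from x = +8 to +248, y = -260 to +40. The door, shut, is a panel 235 wide, 186 high, 12 thick along -y from the origin; it swings out to -x. A pull handle stands 41 out of it near the free edge.
- rack: Wooden shelf fixed over the cabinet's rear; origin and axes as the cabinet's. Front edge at x = +107, reaching to +262, y -260 to +40; underside 305 above the bench, pots on top to 385. The knob ends 16 in front of the edge: an upright gripper does not fit there, so lean the tool 25 to 45 degrees, its top towards the stay's pivot.
- door (a joint): Door angle in rad: 0 shut, growing as it opens towards the robot, up to 1.6. Light friction (0.05 N m): it stays where it is left. About 0.76 when the third hole is on the peg.
- swivel (a joint): Turn of the stay about its upright pivot on the door, rad: 0 with the stay lying along the door towards the hinge, negative as its knob end swings inwards over the cabinet roof. It turns freely, from -1.9 to 0.6.
- stay (a joint): Lift of the stay in rad: 0 lying level (a stop holds it level, its underside 6 above the roof), positive with the knob end raised about the pivot, up to 0.9. It falls back by its weight.
- hinge (a point): Point on the door's hinge line, at the stay's level (208.5 above the bench).
- pivot (a point): Pivot of the stay on top of the door, at the stay's mid-thickness (208.5 above the bench), 200 from the hinge line. Its x axis points along the stay to the knob, z up.
- knob: Upright plain steel knob, 14 in diameter and 46 high, standing on the stay's top at 235 from the pivot; moves as one with the stay. Origin at its foot (2.5 above the stay's mid-thickness); the stay weighs 0.17 kg with it.
- knob_mid (a point): Centre of the knob, half-way up (23 above its foot).
- hole1 (a point): First hole of the stay, 110 from the pivot. The stay is a flat steel strap 24 wide, 5 thick, 265 long, with four square 12 x 12 holes in a row along its middle.
- hole2 (a point): Second hole, 140 from the pivot.
- hole3 (a point): Third hole, the one to use, 170 from the pivot (65 from the knob's axis). The point is at mid-thickness.
- hole4 (a point): Fourth hole, 200 from the pivot.
- peg_tip (a point): Rounded top of the fixed upright steel peg, 8 in diameter, on the cabinet's roof near its front edge (at x = +28, y = -105 in the cabinet's frame); it stands 16 above the underside of the level stay (top 222 above the bench), on a low boss of 24 diameter.
- jar_mid (a point): Centre of a closed amber glass jar with a black lid, 52 in diameter, 90 high, about 0.2 kg, standing on the bench in front of the door, in the way of its swing. z up.
- mug: Black mug, 80 in diameter, 95 high, handle at its +y side. Origin under its centre. Leave alone.
- punch_pot: Round wooden pot of chasing punches, 72 in diameter, 90 high, punches up to 140. Origin under its centre. Leave alone.
- hammer: Hammer lying on the bench along its x axis, pointing roughly away from the robot (within 12 degrees of the world's x), 260 long, head about 110 wide. Leave alone.
- dish: Small copper dish, 72 in diameter, 22 high, on the bench. Leave alone.
- tin: Aluminium tin, 40 in diameter, 32 high, standing on the cabinet's roof. Leave alone.
- marker: Marker pen lying on the bench along its x axis, 140 long, 15 thick. Leave alone.
- chasing_bowl: Fixed wooden chasing bowl with a copper leaf on it, 180 in diameter, 65 high. Origin under its centre.
There are look-alikes about, which are no part of the job. Several things look just like the part that bears jar_mid: the one meant starts farthest to the robot's left.

How it is judged:
By the outcome, as a careful person would: the job done as asked, in the order asked, and still so for the second after the job is handed in, with the robot touching nothing.
It also fails if it takes over 54 s, if anything falls off the work surface, if the arm or the gripper's body presses on something with over 40 N, if the wrist force passes 120 N, or if a joint passes its speed limit or range.

## Working session

There is one attempt and no reset: what is moved stays moved. The work goes in short steps, each a Python script; the robot and the scene stay as the last script left them, time stands still between calls to the robot, and variables do not carry over. Pictures are saved under pics/ and viewed, at most 10 in all, crops included, and the job is handed in when it is done.

```bash
mkdir -p pics; cat > h.py <<'E'
import numpy as np, cv2
from scipy.spatial.transform import Rotation as R
from bench import robot
def shot(name,fn=None):
    d=robot.get_image(name)
    if fn: cv2.imwrite('pics/'+fn+'.png',d['img'])
    return d
def cam(d):
    f=d['img'].shape[0]/2/np.tan(np.radians(d['fovy'])/2)
    o=np.array(d['orientation'],float)
    M=o if o.shape==(3,3) else R.from_euler('xyz',o).as_matrix()
    return f,M,np.array(d['eye'],float)
def ray(d,u,v):
    f,M,e=cam(d); r=M@np.array([(u-d['cx'])/f,(v-d['cy'])/f,1]); return e,r/np.linalg.norm(r)
def onz(d,u,v,z):
    e,r=ray(d,u,v); return e+r*(z-e[2])/r[2]
def proj(d,p):
    f,M,e=cam(d); c=M.T@(np.array(p)-e); return np.array([d['cx']+f*c[0]/c[2],d['cy']+f*c[1]/c[2]])
def tri(rs):
    A=np.zeros((3,3));b=np.zeros(3)
    for e,r in rs:
        P=np.eye(3)-np.outer(r,r);A+=P;b+=P@e
    return np.linalg.solve(A,b)
E
python3 - <<'E'
from h import *
a=shot('scene'); b=shot('side')
for n,d in(('scene',a),('side',b)): 
    cv2.imwrite(f'pics/{n}0.png',d['img']); print(n,d['fovy'],d['cx'],d['cy'],d['eye'],d['orientation'])
    cv2.imwrite(f'pics/{n}0b.png',cv2.resize(d['img'],(800,600),interpolation=cv2.INTER_CUBIC))
E
```

```text
scene 53.73167092244696 250.44360162179004 196.3435140421303 [ 454.36012003 -750.78428222  828.77736125] [-2.27902259  0.02201486 -0.03930517]
side 45.5099031001073 257.66021138700256 191.49311753363642 [-148.23598255 -748.45117121  790.65775876] [-2.13220498  0.01278428 -0.67846845]
```

View pics/scene0b.png

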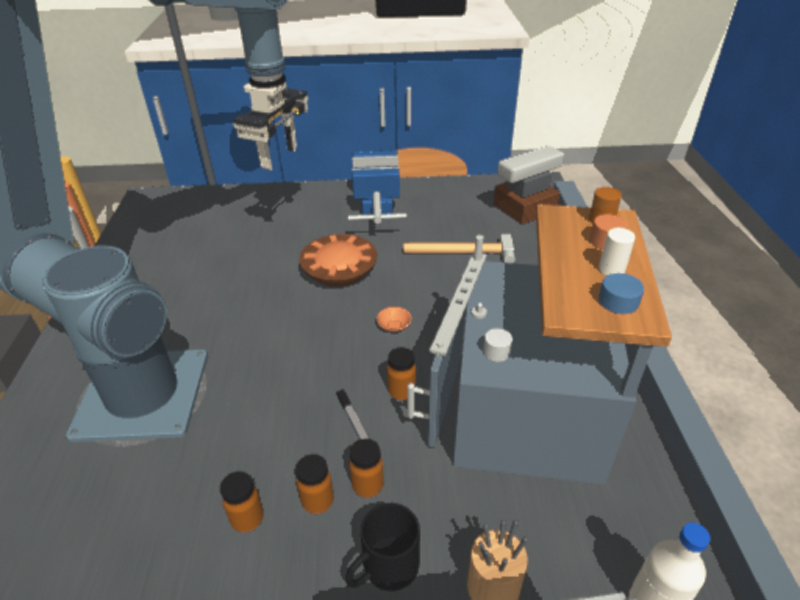

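View pics/side0b.png

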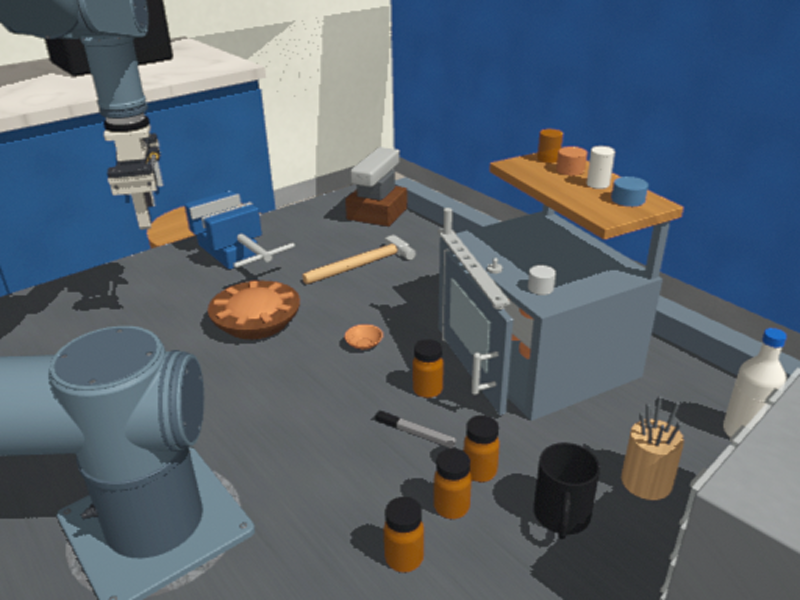

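The scene view (800-wide copies) shows the target jar's lid at (401,357) in front of the slightly open door. The knob top is at (480,238), the peg tip at (481,307) and the stay's pivot end at (439,346). In the side view these are at (428,349), (448,211), (494,262) and (503,302).

```bash
python3 - <<'E'
from h import *
a=shot('scene'); b=shot('side'); s=.64
P={'knobtop':((480,238),(448,210)),'peg':((481,306),(494,261)),'pivot':((439,346),(503,302)),'knobfoot':((479,258),(448,235)),
'jarlid':((401,357),(428,350)),'rackFL':((538,206),(490,166)),'rackFR':((545,332),(604,232)),'cabFrontRight_top':((462,383),(530,318)),'tin':((498,336),(542,272)),'handletop':((413,388),(482,357)),
'dish':((394,313),(364,330)),'bowl':((339,252),(254,300)),'hammerhead':((508,247),(400,247)),'hammerend':((405,248),(306,277))}
for k,(p,q) in P.items():
    p=np.array(p)*s;q=np.array(q)*s
    x=tri([ray(a,*p),ray(b,*q)]); print(k,x.round(1),'res',(proj(a,x)-p).round(1),(proj(b,x)-q).round(1))
# jar lids, plane z=90
for n,d in(('scene',a),('side',b)):
    hsv=cv2.cvtColor(d['img'],cv2.COLOR_BGR2HSV)
    m=cv2.inRange(hsv,(5,180,60),(16,255,255))
    k,l,st,c=cv2.connectedComponentsWithStats(m)
    for i in range(1,k):
        if st[i,4]>150: print(n,st[i],c[i].round(1),onz(d,*c[i],40).round(0))
for n,d,c in(('scene',a,(460,300)),('side',b,(480,260))):
    x,y=int(c[0]*s),int(c[1]*s); cv2.imwrite(f'pics/{n}c.png',cv2.resize(d['img'][y-56:y+56,x-56:x+56],(590,590),interpolation=cv2.INTER_CUBIC)); print(x-56,y-56)
i=np.hstack([cv2.imread('pics/scenec.png'),cv2.imread('pics/sidec.png')]);cv2.imwrite('pics/crop1.png',cv2.resize(i,(800,400)))
E
```

```text
knobtop [628.   97.3 252.4] res [-0.1 -0.6] [0.2 0.6]
peg [612.3 -35.1 212. ] res [-0.1 -0.7] [0.3 0.6]
pivot [ 536.  -127.6  212. ] res [0.1 1. ] [-0.5 -0.8]
knobfoot [630.6 100.4 204.1] res [0.  0.4] [-0.2 -0.4]
jarlid [483.9 -17.2  82.9] res [0.  0.1] [-0.1 -0.1]
rackFL [718.3  89.7 314.5] res [-0.  -0.1] [0. 0.]
rackFR [ 659.3 -205.9  314. ] res [-0.2 -1.8] [0.8 1.4]
cabFrontRight_top [ 566.4 -163.4  180.3] res [-0.3 -2.4] [1.3 2. ]
tin [ 621.6 -128.1  230.6] res [0.  0.1] [-0.  -0.1]
handletop [ 497.5 -128.9  126. ] res [0.  0.2] [-0.1 -0.2]
dish [478.1 158.9  32.5] res [0.  0.1] [-0.  -0.1]
bowl [361.3 362.2  47.4] res [-0.  -0.1] [0.  0.1]
hammerhead [760.8 405.   10.8] res [0.  0.1] [-0.1 -0.1]
hammerend [515.  419.3  13.6] res [-0.1 -0.6] [0.3 0.7]
scene [378 121  19  20 193] [388.5 128.7] [1038.  548.   40.]
scene [248 234  18  21 227] [255.8 244. ] [480. -35.  40.]
scene [225 295  20  22 296] [234.8 306.9] [ 420. -233.   40.]
scene [191 305  21  23 321] [202.1 317.2] [ 343. -256.   40.]
scene [144 314  23  26 351] [156.6 328.5] [ 241. -280.   40.]
side [344  83  16  22 230] [351.3  93.7] [1460.  570.   40.]
side [265 230  18  24 322] [272.6 242.5] [466. -33.  40.]
side [278 281  41  51 820] [296.8 307.8] [ 359. -241.   40.]
side [246 334  25  32 492] [257.4 351.8] [ 219. -277.   40.]
238 136
251 110
```

View pics/crop1.png

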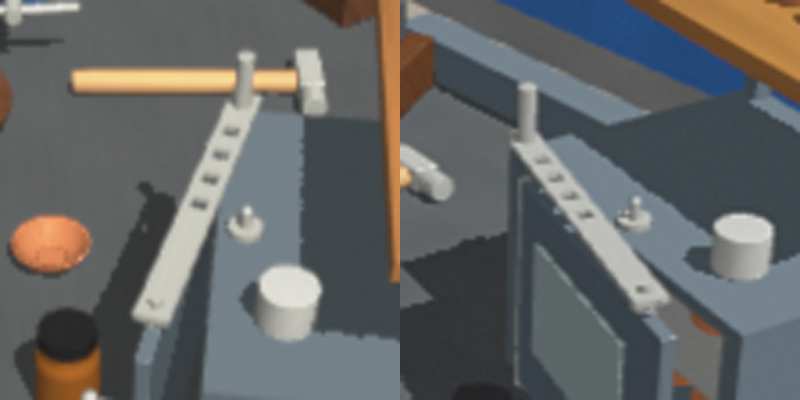

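The crop shows the stay lying along the slightly open door. In crop pixels, scene/side: pivot screw (155,303)/(645,290), hole 1 (200,204)/(586,215), hole 4 (232,131)/(542,160), knob top (246,57)/(528,87), peg tip (246,210)/(635,200). The rack's front edge gives the cabinet's yaw.

```bash
python3 - <<'E'
from h import *
a=shot('scene'); b=shot('side'); k=112/400
P={'pivot':((155,303),(645,290),211),'h1':((200,204),(586,215),211),'h2':((211,178),(571,198),211),'h3':((221,155),(556,179),211),'h4':((232,131),(542,160),211),'peg':((246,208),(635,199),222),'knobtop':((246,57),(528,87),257),'knobfoot':((244,105),(527,138),211)}
G={}
for n,(p,q,z) in P.items():
    p=np.array(p)*k+[238,136]-.36;q=(np.array(q)-[400,0])*k+[251,110]-.36
    x=tri([ray(a,*p),ray(b,*q)]);A=onz(a,*p,z);B=onz(b,*q,z); G[n]=(A+B)/2; print(n,x.round(1),A.round(1),B.round(1))
for n in ('h1','h2','h3','h4','knobfoot'): print(n,np.linalg.norm((G[n]-G['pivot'])[:2]).round(1))
d=G['knobfoot']-G['pivot'];print('stay dir deg',np.degrees(np.arctan2(d[1],d[0])))
# rack edge, cab yaw with top z 320
s=.64
for z in (305,):
  for d,pp in((a,((538,210),(545,335))),(b,((490,170),(604,237)))):
    L,Rr=[onz(d,*(np.array(p)*s),z) for p in pp]; v=L-Rr; print(L,Rr,np.linalg.norm(v),np.degrees(np.arctan2(-v[0],v[1])))
E
```

```text
pivot [ 536.7 -120.1  211.9] [ 536.8 -120.2  211. ] [ 538.4 -118.1  211. ]
h1 [578.9 -19.7 210. ] [578.5 -22.5 211. ] [578.5 -19.3 211. ]
h2 [590.7   9.1 208.5] [590.1   6.  211. ] [587.6   6.  211. ]
h3 [601.7  36.8 208.5] [601.   32.3 211. ] [599.2  34.7 211. ]
h4 [614.1  65.8 208.6] [613.3  60.9 211. ] [611.8  64.1 211. ]
peg [607.8 -39.4 221.2] [607.4 -41.8 222. ] [607.6 -38.9 222. ]
knobtop [625.9  96.2 255. ] [625.   91.1 257. ] [624.4  95.5 257. ]
knobfoot [627.9  98.  209.7] [627.3  93.4 211. ] [627.9  99.1 211. ]
h1 106.4
h2 135.3
h3 164.9
h4 196.5
knobfoot 233.4
stay dir deg 67.3288331935817
[720.22838427  92.37637279 305.        ] [ 660.75356499 -207.22336497  305.        ] 305.44599684941096 -11.228056430259175
[722.37873294  93.20364447 305.        ] [ 665.86145624 -200.04276918  305.        ] 298.64303388009864 -10.908839042271875
```

```bash
cat >> h.py <<'E'
def go(p,ori): # choose half-turn with least joint travel
    q0=np.array(robot.current_qpos()); best=None
    for k in (0,np.pi):
        o=(R.from_euler('xyz',ori)*R.from_euler('z',k)).as_euler('xyz')
        q=robot.inverse_kinematics(list(p),list(o))
        if q is not None:
            c=np.abs(np.array(q)-q0).max()
            if best is None or c<best[0]: best=(c,o,q)
    print('go',np.round(p),np.round(best[2],2)); robot.move_j(list(best[2])); return list(best[1])
E
python3 - <<'E'
from h import *
print(robot.current_t())
J=[481.5,-17]
o=go([*J,170],[np.pi,0,np.radians(150)])
print(robot.move_linear([*J,43],speed=130,f_stop=15))
robot.move_gripper(0.0); print('w',robot.current_gripper_width()*93,robot.current_finger_force())
robot.move_linear([*J,175],speed=180)
P=[270,180]
o=go([*P,130],o)
print(robot.move_linear([*P,60],speed=150,f_stop=8),robot.move_linear([*P,42.5],speed=30,f_stop=5),robot.current_tcp_pos())
robot.move_gripper(1.0); robot.move_linear([*P,150],speed=200)
print(robot.current_t(),robot.current_tcp_pos()); shot('scene','s2')
E
```

```text
0.3
go [482. -17. 170.] [-0.27  0.18  1.77  0.    1.2  -1.31]
False
w 50.90765574302054 30.00027436763048
go [270 180 130] [ 0.24 -0.07  2.15  0.    1.07 -0.81]
False True [269.80275617 179.98210846  43.00148422]
8.9417 [269.43641097 179.85657899 149.31563564]
```

```bash
cat >> h.py <<'E'
YAW=np.radians(-11.1); H=np.array([600.4,68.4]); LEAN=np.radians(32); GAM=np.radians(13.6)+YAW; HG=28
def cab(p): return R.from_euler('z',-YAW).as_matrix()[:2,:2]@(np.array(p[:2])-H)
def wld(c): return H+R.from_euler('z',YAW).as_matrix()[:2,:2]@np.array(c)
def tool(K,phi=0,beta=0,gam=GAM,lean=LEAN,hg=HG):
    """tool pose gripping the knob with foot K; stay heading beta (world), lift phi"""
    z=np.array([np.sin(lean)*np.cos(gam),np.sin(lean)*np.sin(gam),-np.cos(lean)])
    y=np.array([-np.sin(gam),np.cos(gam),0]); x=np.cross(y,z)
    L=R.from_rotvec(-phi*np.array([-np.sin(beta),np.cos(beta),0]))
    M=L.as_matrix()@np.column_stack([x,y,z])
    return np.array(K)+L.apply([0,0,hg])+19*M[:,2], R.from_matrix(M).as_euler('xyz')
def foot(th,beta_c,phi):
    """knob foot in world from door angle, stay heading in cabinet frame, lift"""
    r=235*np.cos(phi)-2.5*np.sin(phi)
    p=wld([-200*np.sin(th)+r*np.cos(beta_c),-200*np.cos(th)+r*np.sin(beta_c)])
    return np.array([*p,208.5+235*np.sin(phi)+2.5*np.cos(phi)])
E
python3 - <<'E'
from h import *
K=np.array([627.5,97,211]); print('cab knob',cab(K),'pivot',cab([537.3,-119.5]))
p,o=tool(K); M=R.from_euler('xyz',o).as_matrix()
o=go(p-70*M[:,2],o)
robot.move_linear(list(p-35*M[:,2]),speed=120)
t=robot.current_t();print(t)
ims=[]
for n,s in(('scene',2),('side',2)):
    d=shot(n,n+'3'); c=proj(d,K+[0,0,23]).astype(int); x0,y0=c-50; print(n,x0,y0,proj(d,p),proj(d,p-35*M[:,2]))
    ims.append(cv2.resize(d['img'][y0:y0+100,x0:x0+100],(400,400),interpolation=cv2.INTER_CUBIC))
cv2.imwrite('pics/crop3.png',np.hstack(ims))
w=shot('wrist','wrist3')
cv2.imwrite('pics/all3.png',np.vstack([np.hstack(ims)[:300],np.hstack([cv2.resize(cv2.imread('pics/scene3.png'),(400,300)),cv2.resize(w['img'],(400,300))])]))
E
```

```text
cab knob [21.08690295 33.28231548] pivot [ -25.74468959 -196.53302765]
go [600.  96. 282.] [-0.06  0.    1.81  0.08  0.77 -1.71]
10.7667
scene 256 107 [309.79409968 160.503908  ] [303.86573697 151.91287366]
side 236 91 [289.26365727 143.64406676] [284.68968307 135.89377368]
```

View pics/all3.png

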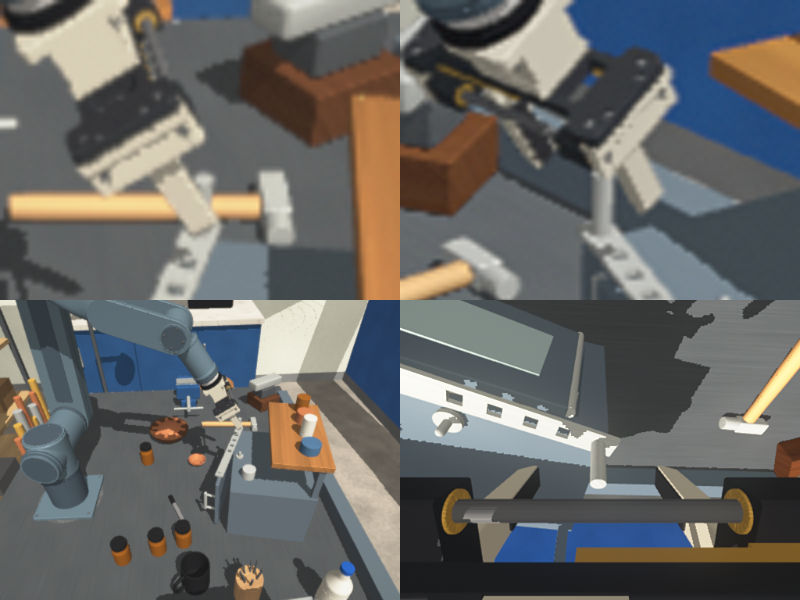

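The wrist view shows the knob midway between the open fingers, with its top near (253,237) full-size. The jar stands upright at its new place in the scene view. I'll check the knob's position with the wrist ray, then grip.

```bash
python3 - <<'E'
from h import *
d=shot('wrist'); K=np.array([627.5,97,211])
u=np.array([199,186])*1.28; X=onz(d,*u,257); print('top',X, 'pred',proj(d,K+[0,0,46]),u)
dx=X[:2]-K[:2]
if np.hypot(*dx)<9: K[:2]+=0.6*dx
p,o=tool(K); cur=robot.current_eef_rot(); 
M=R.from_euler('xyz',cur).as_matrix(); p=K+[0,0,HG]+19*M[:,2]
print(robot.move_linear(list(p),list(cur),speed=80,f_stop=10))
robot.move_gripper(0.0)
print('w',robot.current_gripper_width()*93,robot.current_finger_force(),robot.current_contact_force(),robot.current_tcp_pos(),K,robot.current_t())
E
```

```text
top [628.52610614  99.13833569 257.        ] pred [251.48638676 237.10511813] [254.72 238.08]
False
w 13.648471725184967 29.98734623193741 [-0.5070838  -0.80761035 -0.46404487] [638.210412    98.59925051 222.9382257 ] [628.11566369  98.28300141 211.        ] 12.775
```

```bash
cat >> h.py <<'E'
from scipy.optimize import fsolve, brentq
def half(o): # keep the half-turn used so far
    cur=R.from_euler('xyz',robot.current_eef_rot()); a=R.from_euler('xyz',o); b=a*R.from_euler('z',np.pi)
    return list(min((a,b),key=lambda r:(cur.inv()*r).magnitude()).as_euler('xyz'))
def step(th,be,phi,v=80,off=(0,0,0),fs=None):
    p,o=tool(foot(th,be,phi)+np.array(off),phi,be+YAW)
    return robot.move_linear(list(p),half(o),speed=v,f_stop=fs)
def final():
    return fsolve(lambda s:[-200*np.sin(s[0])+170*np.cos(s[1])-28,-200*np.cos(s[0])+170*np.sin(s[1])+105],[.76,.24])
E
python3 - <<'E'
from h import *
K=np.array([628.1,98.3,211]); k=cab(K)
th0,be0=fsolve(lambda s:[-200*np.sin(s[0])+235*np.cos(s[1])-k[0],-200*np.cos(s[0])+235*np.sin(s[1])-k[1]],[.1,1.35])
thf,bef=final(); print('start',k,th0,be0,'psi',be0+th0-np.pi/2,'final',thf,bef)
phi=.18; r=235*np.cos(phi)
W=[(th0,be0,.09),(th0,be0,phi)]
b1=np.arccos((78+200*np.sin(th0))/r)
W+=[(th0,b,phi) for b in np.linspace(be0,b1,4)[1:]]
for s in np.linspace(0,1,7)[1:]:
    th=th0+s*(thf-th0); xk=78+s*(-200*np.sin(thf)+r*np.cos(bef)-78)
    W.append((th,np.arccos((xk+200*np.sin(th))/r),phi))
for w in W:
    hit=step(*w,v=90,fs=25)
    print(np.round(w,2),hit,np.round(robot.current_contact_force(),1),np.round(robot.current_tcp_pos(),0))
    if hit: break
print(robot.current_t())
ims=[]
for n in('scene','side'):
    d=shot(n,n+'4'); x0,y0=np.array(proj(d,[*wld([28,-105]),222])).astype(int)-40; print(n,x0,y0)
    ims.append(cv2.resize(d['img'][y0:y0+80,x0:x0+80],(400,400),interpolation=cv2.INTER_CUBIC))
cv2.imwrite('pics/all4.png',np.vstack([np.hstack(ims),np.hstack([cv2.resize(cv2.imread('pics/scene4.png')[80:272],(400,200),interpolation=3),cv2.resize(cv2.imread('pics/side4.png')[80:272],(400,200))])]))
E
```

```text
start [21.42539999 34.67350913] -0.03470327289789957 1.5091140781339552 psi -0.09638552155884095 final 0.755085862107605 0.24141184209268945
[-0.03  1.51  0.09] False [ 0.9  0.1 -0.6] [638.  96. 245.]
[-0.03  1.51  0.18] False [-0.6  1.8  0.2] [637.  92. 265.]
[-0.03  1.43  0.18] False [0.4 1.4 0.6] [655.  88. 265.]
[-0.03  1.34  0.18] False [1.1 4.4 1. ] [673.  80. 266.]
[-0.03  1.26  0.18] False [ 0.4  1.3 -0.3] [690.  71. 265.]
[0.1  1.13 0.18] False [0.3 2.7 0.6] [688.  61. 265.]
[0.23 0.99 0.18] False [0.4 2.1 0.7] [688.  50. 266.]
[0.36 0.85 0.18] False [0.3 1.6 0.9] [686.  38. 266.]
[0.49 0.69 0.18] False [0.8 1.  0.1] [685.  22. 266.]
[0.62 0.5  0.18] False [0.4 1.1 0.6] [682.   1. 266.]
[0.76 0.24 0.18] False [ 2.3  1.3 -0.4] [676. -37. 266.]
16.75
scene 266 153
side 276 125
```

View pics/all4.png

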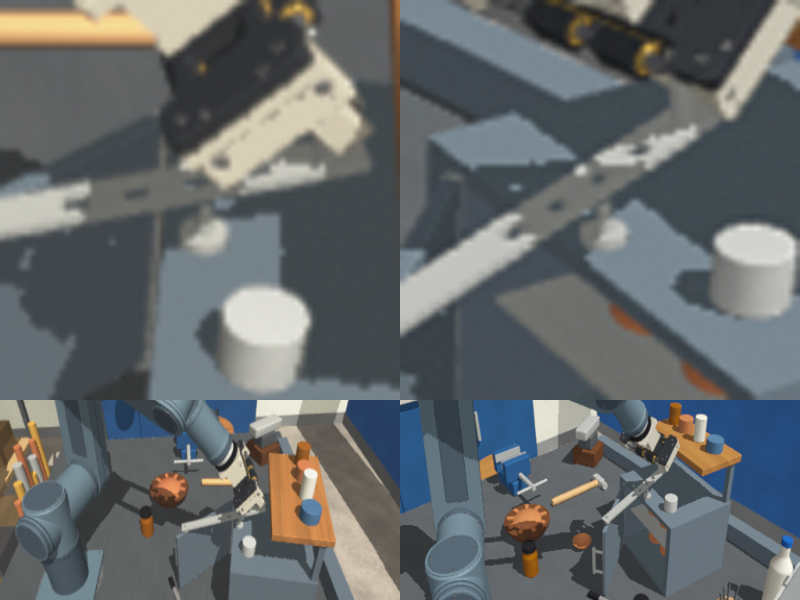

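The door is now open and the stay sits raised over the peg. In the crops, the peg foot shows just on the near side of the strap at (205,235) in scene and (605,235) in side. I need a sharper look at the holes, so I'll use the wrist camera plus larger crops.

```bash
python3 - <<'E'
from h import *
w=shot('wrist','wrist5')['img']
a=cv2.imread('pics/scene4.png')[176:216,266:346]; b=cv2.imread('pics/side4.png')[145:185,286:366]
f=lambda i:cv2.resize(cv2.convertScaleAbs(i,alpha=1.5),(400,200),interpolation=cv2.INTER_CUBIC)
t=np.hstack([f(a),f(b)])
cv2.imwrite('pics/w5.png',np.vstack([t,cv2.resize(w[:256],(800,400),interpolation=cv2.INTER_CUBIC)]))
E
```

```text
(no output)
```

View pics/w5.png

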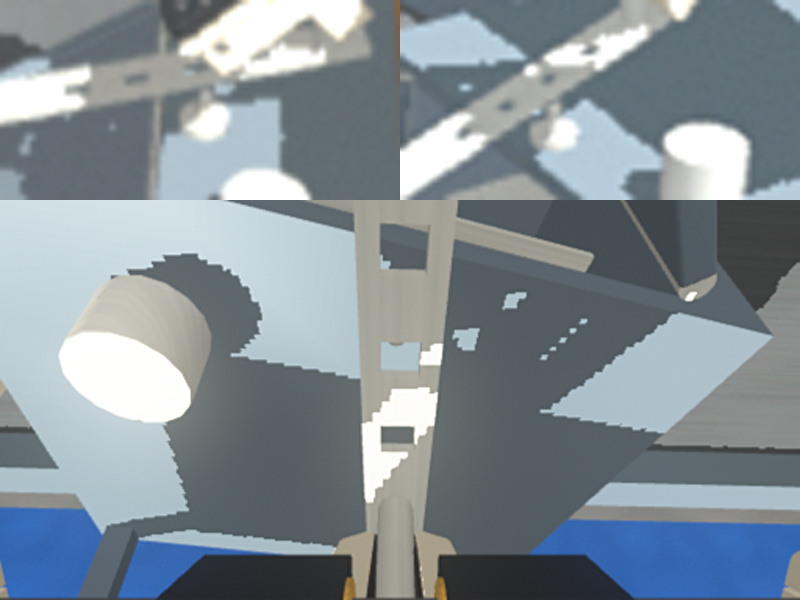

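The wrist view (×1.5625 copy) shows hole 2 at (404,246), hole 3 at (400,356), hole 4 at (397,436) and a sliver of dark round peg tip at hole 3's far edge (397,343). The side crop shows holes 1–4 at (467,127), (504,105), (548,75) and (590,48). In the scene crop holes 1–2 are at (75,103) and (137,78).

```bash
python3 - <<'E'
from h import *
w=shot('wrist');s=shot('side');a=shot('scene')
phi=.18; z=lambda r:208.5+r*np.sin(phi)
for r,p in((140,(404,246)),(170,(400,356)),(200,(397,436))): print('wrist',r,onz(w,p[0]*.64,(p[1]-200)*.64,z(r)).round(1))
for r,p in((110,(467,127)),(140,(504,105)),(170,(548,75)),(200,(590,48))): print('side',r,onz(s,286+(p[0]-400)/5-.4,145+p[1]/5-.4,z(r)).round(1))
for r,p in((110,(75,103)),(140,(137,78))): print('scene',r,onz(a,266+p[0]/5-.4,176+p[1]/5-.4,z(r)).round(1))
thf,bef=final()
F=foot(thf,bef,phi); print('knob foot FKmodel',F,'hole3 model',F-65*np.array([np.cos(bef+YAW),np.sin(bef+YAW),0])*np.cos(phi),'peg model',wld([28,-105]))
print('peg px in wrist800',proj(w,[607.6,-40,222])/.64+[0,200],'side peg meas',onz(s,316.8-.36,165.7-.36,222))
# peg sliver as seen in wrist
print('sliver on z222',onz(w,397*.64,143*.64,222), 'boss in scene/side', onz(a,266+207/5-.4,176+121/5-.4,203),onz(s,286+160/5-.4,145+133/5-.4,203))
E
```

```text
wrist 140 [571.9 -38.1 233.6]
wrist 170 [601.3 -37.5 238.9]
wrist 200 [631.1 -37.  244.3]
side 110 [549.3 -35.6 228.2]
side 140 [572.2 -38.  233.6]
side 170 [604.1 -36.6 238.9]
side 200 [633.9 -36.6 244.3]
scene 110 [541.9 -53.6 228.2]
scene 140 [573.2 -43.1 233.6]
knob foot FKmodel [668.34803374 -37.13059286 253.03155899] hole3 model [604.47087206 -40.17858491 253.03155899] peg model [607.66138811 -40.02634478]
peg px in wrist800 [391.03427692 337.36936453] side peg meas [607.6470411 -38.807584  222.       ]
sliver on z222 [609.74018072 -37.91861028 222.        ] boss in scene/side [609.93823642 -42.42504114 203.        ] [612.94803335 -39.20980284 203.        ]
```

```bash
python3 - <<'E'
from h import *
thf,bef=final()
print(step(thf,bef,.115,v=40,off=(1.5,-.8,0),fs=15),robot.current_contact_force(),robot.current_t())
w=shot('wrist','wrist6')['img']; print(proj(shot('wrist'),[607.6,-39.5,222]))
cv2.imwrite('pics/w6.png',cv2.resize(w[40:200,176:336],(600,600),interpolation=cv2.INTER_CUBIC))
E
```

```text
False [1.85713604 0.2703223  0.01484612] 17.6083
[253.75774747  97.44279859]
```

View pics/w6.png

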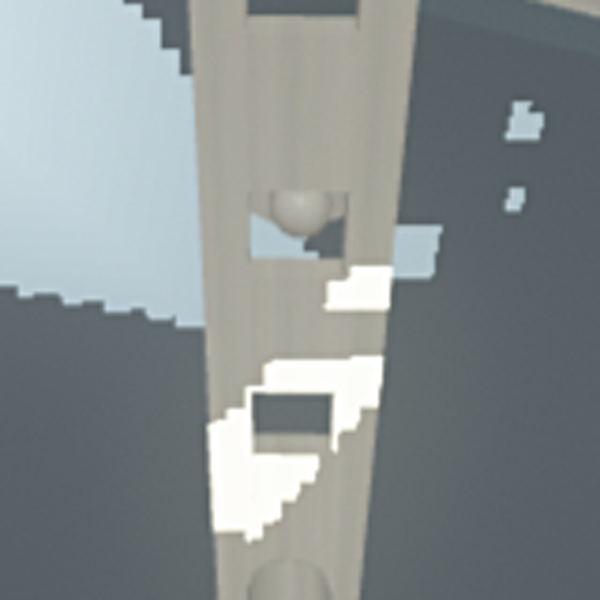

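The crop shows the peg tip inside hole 3's outline, laterally centred: tip centre (302,212), hole x 248–347, opening y 192–260. It sits near the hole's pivot-side edge. I'll quantify that.

```bash
python3 - <<'E'
from h import *
w=shot('wrist'); px=lambda u,v:(176+u/3.75-.37,40+v/3.75-.37)
ph=.115; zm=208.5+170*np.sin(ph)
A=onz(w,*px(298,192),zm+2.5-.7); B=onz(w,*px(298,260),zm-2.5+.7); B2=onz(w,*px(298,260),zm+2.5+.7)
S=onz(w,*px(302,209),218); Lx=onz(w,*px(248,230),zm+2.5);Rx=onz(w,*px(347,230),zm+2.5)
print('hole -x edge',A,'+x edge bottom',B,'top',B2,'width',np.linalg.norm(Lx-Rx),(Lx+Rx)/2,'peg',S, 'eye',w['eye'])
print('shift on lowering',170*(1-np.cos(ph)),np.sin(ph)*2.5)
E
```

```text
hole -x edge [598.7302609  -39.39013766 229.80693703] +x edge bottom [611.23077639 -38.71340624 226.20693703] top [607.44439307 -38.94911979 231.20693703] width 12.094184198497654 [603.5482145  -39.20628793 230.50693703] peg [609.18869112 -38.21969755 218.        ] eye [524.871273   -44.08954053 340.24650483]
shift on lowering 1.1228866665833148 0.28686672098415955
```

```bash
cat >> h.py <<'E'
GAM=YAW
def step2(phi,off,v=30,fs=None,dl=0):
    th,be=final(); p,o=tool(foot(th,be,phi)+np.array(off),phi,be+YAW,GAM,LEAN+dl)
    return robot.move_linear(list(p),half(o),speed=v,f_stop=fs)
E
python3 - <<'E'
from h import *
off=(3.8,-.4,0)
f=lambda:np.round(robot.current_contact_force(),1)
print(step2(.125,off,v=15),f(),robot.current_t())
for ph in (.10,.08,.06):
    h=step2(ph,off,v=20,fs=6); print(ph,h,f(),np.round(robot.current_tcp_pos(),1),tool(foot(*final(),ph)+np.array(off),ph,final()[1]+YAW,GAM)[0].round(1))
    if h: break
print(robot.current_t())
w=shot('wrist','wrist7')['img']; a=cv2.resize(w[40:200,176:336],(400,400),interpolation=3)
d=shot('side','side7'); x,y=proj(d,[608,-40,215]).astype(int); b=cv2.resize(d['img'][y-40:y+40,x-40:x+40],(400,400),interpolation=3)
cv2.imwrite('pics/w7.png',np.hstack([a,b]))
E
```

```text
False [-1.2 -1.  -1.6] 18.3833
0.1 False [-1.4 -1.5 -1.2] [683.7 -39.6 247.1] [683.6 -39.4 247.3]
0.08 False [-2.8 -1.8 -1.5] [684.4 -39.3 242.2] [684.3 -39.4 242.4]
0.06 False [-2.1 -1.  -2.3] [685.  -39.3 237.4] [685.  -39.3 237.5]
19.625
```

View pics/w7.png

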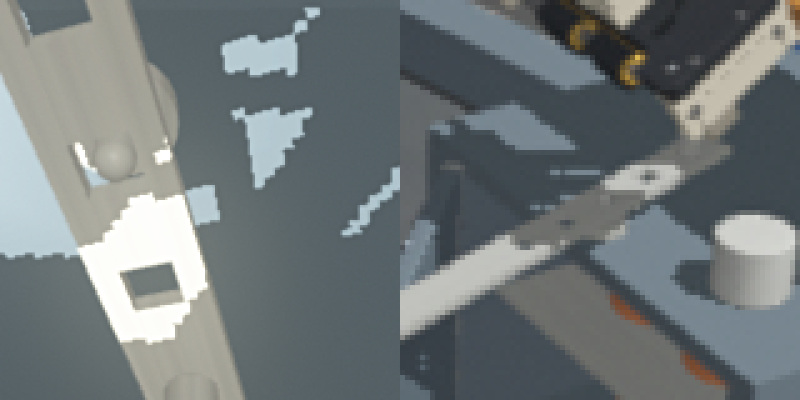

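The wrist crop shows the peg standing inside hole 3, with no force rise at lift 0.06, so the strap is already over the tip. Next I lower fully, release and retreat along the tool axis.

```bash
python3 - <<'E'
from h import *
off=(3.8,-.4,0); f=lambda:np.round(robot.current_contact_force(),1)
for ph in (.03,.005):
    h=step2(ph,off,v=20,fs=8); print(ph,h,f(),np.round(robot.current_tcp_pos(),1))
    if h: break
robot.move_gripper(0.5); robot.sleep(.3); print('open',f())
M=R.from_euler('xyz',robot.current_eef_rot()).as_matrix(); p=np.array(robot.current_tcp_pos())
print(robot.move_linear(list(p-45*M[:,2]),speed=80,f_stop=15))
robot.move_linear(list(p-150*M[:,2]),speed=150)
robot.move_linear(list(p-150*M[:,2]+[-120,0,60]),speed=200); print(f(),robot.current_t())
ims=[]
for n in('scene','side'):
    d=shot(n,n+'8'); x,y=proj(d,[608,-40,215]).astype(int); ims.append(cv2.resize(d['img'][y-40:y+40,x-50:x+50],(400,320),interpolation=3)); ims.append(cv2.resize(d['img'],(400,280)))
cv2.imwrite('pics/w8.png',np.vstack([np.hstack(ims[::2]),np.hstack(ims[1::2])]))
E
```

```text
0.03 False [-1.3 -0.5 -1.1] [685.7 -39.3 230. ]
0.005 False [-1.7 -1.7 -0.4] [686.3 -39.3 224. ]
open [ 0.7 -0.8 -0. ]
False
[0.  0.1 0.5] 24.1083
```

View pics/w8.png

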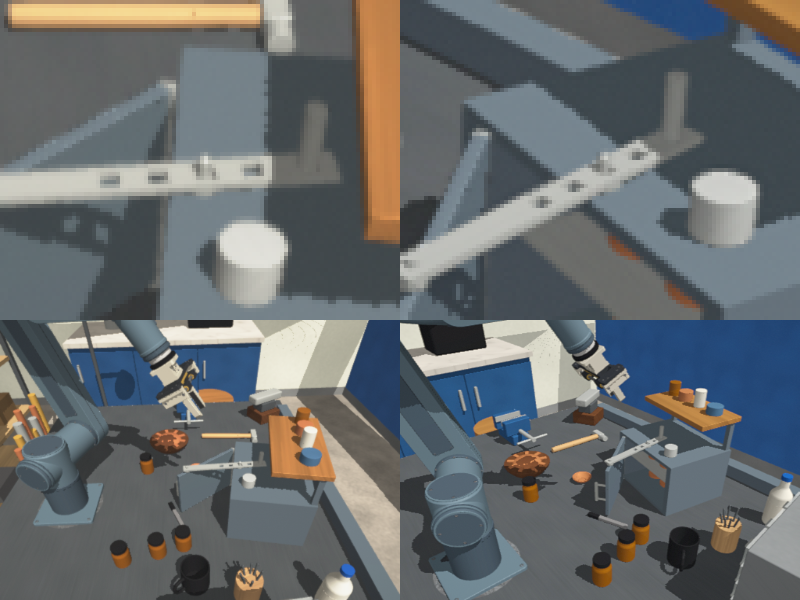

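The peg stands up through the third hole: holes 1, 2 and 4 are empty. The strap lies level, the jar is upright away from the door, and the gripper is clear.

```bash
python3 -c "
from bench import robot
print(robot.hand_in())"
```

```text
the job is handed in; nothing more can be done
None
```

The job is handed in at about 24 s of the 54 s allowed: the jar stands upright about 350 mm from the hinge, clear of the door's swing, the stay's third hole is fully down over the peg with the door held open, and the gripper is clear of everything.

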